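# Gather the return-kit parts in the corner of the sorting tote

### The arm

A 6-joint arm with a two-finger parallel gripper is mounted at the origin on the work surface. World frame = base frame: x ahead of the robot, y to its left, z up, the work surface at z = 0. Lengths are in m, angles in rad, forces in N, time in s.
With the tool pointing down it reaches from about 0.375 to 0.975 m from the base axis. Payload 3.8 kg.
Tool frame: the origin (TCP) lies between the finger pads; the fingertips stand 17 mm ahead of it and the grasp point (between the pads) lies 2 mm behind it; z points along the fingers, y is the line along which they close (so a half turn about z gives the same grasp; the last joint's range is limited). The gripper opens to 85 mm and grips with 20 to 120 N. Pads are 22 mm wide; open, the fingers measure 114 mm over their backs; the gripper's body (76 mm by 85 mm) begins 54 mm behind the grasp point. The pads swing forward as they close: fully open they stand 13 mm farther back than shut.
Start: joints at [-1.376, 0.264, 1.604, -0, 1.274, -0.037], TCP at [0.155, -0.657, 0.248] pointing down, gripper open.
Joint ranges: [-2.63, 2.63], [-0.94, 2.18], [0.31, 2.57], [-1.31, 4.45], [0, 2.66], [-2.55, 2.55]. Speed limits (rad/s): [2.57, 2.57, 3.14, 3.14, 3.14, 3.14].

### API

Orientations are given as a 3x3 rotation matrix whose columns are the frame's x, y, z axes.
In Python, from plant import monitor, cams, robot gives the robot as it stands.
- The arm moves only by the shell command python3 -m inch 'ROWS' [OPENING]. ROWS is JSON, one flat list of numbers, 6 for each row, row after row: the shift along the tool's x, y, z normalised to -1 to 1, where 1 is 50 cm, then the turn, a rotation vector about the tool's x, y, z normalised to -1 to 1, where 1 is 0.5 rad. In form: [tx, ty, tz, rx, ry, rz, tx, ty, tz, rx, ry, rz, ...]. A call has 1 to 12 rows; each row is the pose to reach, as a shift and turn from the pose commanded when the call began, along the tool's axes at that moment; what a row does not reach only later rows make up. A row lasts 1/12 s, in which the tool goes at most 41.7 mm and 7.16 degrees, less where a joint would pass 70% of its speed; a pose out of reach is approached as far as the arm can. A call with a number of a shift or a turn outside -1 to 1 is refused whole. A call with a gripper value outside its range is refused whole. OPENING is the closure, from 0 (fully open) to 1 (shut), set as the call begins (- or left out, the last holds). The fingers move at their own pace and stop on an object; the grip force is fixed at half the most. Time passes only in rows, so rows that repeat a pose let the fingers close. It gives the time, the measured TCP pose, the force, the opening and the grip force at its end, in the units of the state.
- monitor.sense(): the state, without advancing time (a new reading comes with each control period).
- cams.read_camera(name): name is "scene" or "top" or "wrist"; returns a dict with "image" (420x560x3 uint8, red, green, blue), "fx", "fy", "cx", "cy" (pixels), "rvec" (rotation vector, rad) and "tvec" (3), from world to camera coordinates, as OpenCV has them. Camera axes: x right, y down, z forward; pixel columns grow to the right and rows downward; lengths in m; the calibration is good to about 2 mm. A picture is of the moment at which its call begins. There is no depth.
- robot.job_done(): hands the job in; it is judged then, once.
The state is a dict: "clock": time; "joints": joint angles; "joint_velocities": joint speeds; "joint_torque": joint torques, N m; "tool_pos": TCP position; "eef_rot": TCP orientation; "force": force on the tool from outside, world axes, zero at the start; "ft_torque": the same for the moment, N m; "width": finger opening in m; "grip_force": force on a finger pad.
Only numpy, scipy, OpenCV 4.12 (cv2) and the standard library are available. Lean on these libraries where they do the work, as an engineer would, in place of code of your own. Each camera call takes 0.05 s, during which the arm holds its last target. There are 200 camera calls.

### The job

Put the small amber vial and the flat white temperature logger from the counter into the grey tote while it stands, with the two parts that already lie in it. Then take the tote by its grip tab, lift it clear of the counter and tilt it about 30 degrees towards the corner with the pouring lip until all four parts have slid together into that corner. Finish while still holding it up, tilted and still, with nothing else supporting it, and leave everything else on the counter where it is.

Things in the scene. Friction and masses are not known exactly. Their poses are not given: they have to be found in the camera images.
- tote: open light-grey plastic tote, outside 170 (its x) x 210 (its y) x 60 mm high, walls 4 mm, floor 4 mm, empty mass about 260 g. Origin at the centre of its underside, z up. Inside it is slick: parts start to slide at about 10 degrees of slope, and surely run along a wall into the corner at 25 to 35 degrees
- tote_floor (a point): centre of the tote's inner floor, axes as the tote's (inside 162 mm in x, 202 mm in y, 56 mm deep)
- tote_grip (a point): gripping point of the tote's upright grip tab, 88 mm above the underside, over the middle of the +x wall (at x = +78 mm, y = 0 from the tote's origin). The tab is 14 mm thick in x and 50 mm wide in y; it stands clear of the rim from 60 to 110 mm above the underside. Axes as the tote's. The tote's weight hangs 75 mm and more to the side of the tab, so take it firmly
- tote_corner (a point): the inner floor corner that has the small pouring lip outside its rim: the tote's -x, +y corner, away from the grip tab (at x = -81, y = +101, z = +4 mm from the tote's origin)
- vial_center (a point): centre of the small amber glass vial with white cap and paper label, standing, 30 mm diameter, 50 mm tall (centre 25 mm above its foot), about 30 g
- vial: the same small vial, origin at its foot
- logger_center (a point): centre of the flat white temperature logger with a small dark display, lying flat, 54 (its x) x 34 (its y) x 18 mm high, about 30 g
- logger: the same logger, origin at the centre of its underside
- stopper_center (a point): centre of the black rubber stopper already in the tote, 24 mm diameter, 22 mm tall, lying towards the tote's -y end
- clamp_center (a point): centre of the white plastic line clamp already in the tote, 34 x 16 x 14 mm, lying towards the tote's -y end
- tall_bottle: bystander: a larger amber bottle of the vial's shape, 36 mm diameter, 85 mm tall, origin at its foot
- tape: bystander: roll of paper tape lying flat, 52 mm outside diameter, 20 mm high, origin at the centre of its underside
- marker: bystander: white marker pen with black cap, 120 mm long (its x), 13 mm thick, origin at its underside
Not all that is in view belongs to the job. Leave any blue look-alike of the vial alone. Leave any pink look-alike of the part that bears clamp_center alone.

How it is judged:
On the way:
1. the vial and the logger lie in the standing tote, let go (x of vial_center in the frame of tote_floor between -0.081 and 0.081 m and y of vial_center in the frame of tote_floor between -0.101 and 0.101 m and z of vial_center in the frame of tote_floor between 0 and 0.056 m and x of logger_center in the frame of tote_floor between -0.081 and 0.081 m and y of logger_center in the frame of tote_floor between -0.101 and 0.101 m and z of logger_center in the frame of tote_floor between 0 and 0.056 m and angle between tote_floor's own z axis and vertical below 0.1 rad and height (world z) of tote_corner below 0.02 m and contact force between each of vial, logger and the fingers below 0.1 N), for 0.2 s.
At the end, for the whole second after the job is handed in: the gripper holds the tote, tilted 17 to 46 degrees and still, its inner lip corner over 25 mm above the counter, touching nothing else; vial, logger, stopper and clamp are in it and stay with each centre within 115 mm of that corner (angle between tote_floor's own z axis and vertical between 0.3 and 0.8 rad and height (world z) of tote_corner above 0.025 m and contact force between tote and the fingers above 1 N and linear speed of tote below 0.03 m/s and x of vial_center in the frame of tote_floor between -0.081 and 0.081 m and y of vial_center in the frame of tote_floor between -0.101 and 0.101 m and z of vial_center in the frame of tote_floor between 0 and 0.056 m and distance between each of vial_center, logger_center, stopper_center, clamp_center and tote_corner below 0.115 m and x of logger_center in the frame of tote_floor between -0.081 and 0.081 m and y of logger_center in the frame of tote_floor between -0.101 and 0.101 m and z of logger_center in the frame of tote_floor between 0 and 0.056 m and x of stopper_center in the frame of tote_floor between -0.081 and 0.081 m and y of stopper_center in the frame of tote_floor between -0.101 and 0.101 m and z of stopper_center in the frame of tote_floor between 0 and 0.056 m and x of clamp_center in the frame of tote_floor between -0.081 and 0.081 m and y of clamp_center in the frame of tote_floor between -0.101 and 0.101 m and z of clamp_center in the frame of tote_floor between 0 and 0.056 m and contact force between tote and tall_bottle below 0.2 N and contact force between tote and tape below 0.2 N and contact force between tote and marker below 0.2 N); the arm keeps its last pose, push and grip.
It fails at once if the tall bottle is shoved more than 30 mm (distance of tall_bottle from where it was at the start of the episode above 0.03 m).
It fails at once if the tape is shoved more than 30 mm (distance of tape from where it was at the start of the episode above 0.03 m).
It fails at once if the marker is shoved more than 30 mm (distance of marker from where it was at the start of the episode above 0.03 m).
It also fails if it takes over 72 s, if anything falls off the work surface, if the arm or the gripper's body presses on something with over 40 N, if the wrist force passes 120 N, or if a joint passes its speed limit or range.

## Working session

There is one attempt and no reset: what is moved stays moved. The work goes in short steps, Python scripts to look and compute and a shell command to move; the robot and the scene stay as the last step left them, time stands still between calls to the robot, and variables do not carry over. Pictures are saved under pics/ and viewed, at most 12 in all, crops included, and the job is handed in when it is done.

```bash
ls; mkdir -p pics; cat > h.py <<'E'
import numpy as np, cv2
from plant import monitor, cams, robot
def cam(n,save=None):
    c=cams.read_camera(n)
    if save: cv2.imwrite('pics/'+save,cv2.cvtColor(c['image'],cv2.COLOR_RGB2BGR))
    return c
def ray(c,u,v,z):
    R=cv2.Rodrigues(np.array(c['rvec'],float))[0];t=np.array(c['tvec'],float).ravel()
    d=R.T@np.array([(u-c['cx'])/c['fx'],(v-c['cy'])/c['fy'],1]);o=-R.T@t
    return o+d*(z-o[2])/d[2]
def proj(c,p):
    R=cv2.Rodrigues(np.array(c['rvec'],float))[0];q=R@np.array(p)+np.array(c['tvec']).ravel()
    return c['fx']*q[0]/q[2]+c['cx'],c['fy']*q[1]/q[2]+c['cy']
E
python3 - <<'E'
from h import *
for n in('top','scene'):
    c=cam(n,n+'0.png');print(n,c['fx'],c['cx'],c['cy'],c['rvec'],c['tvec'])
s=monitor.sense();print(s)
E
```

```text
pics
top 464.2063318101387 274.1906675078264 208.0491893119758 [ 2.14101695 -2.12622399  0.13503102] [-0.02069753  0.56037056  0.88538566]
scene 405.6405970462965 267.3316132770108 202.83429440808715 [ 2.07014277  0.65798247 -0.36328782] [-0.42528687 -0.09114182  1.26229489]
{'clock': 0.1, 'joints': array([-1.37589249e+00,  2.64710448e-01,  1.60525027e+00,  1.66275379e-05,
        1.27371001e+00, -3.68727554e-02]), 'joint_velocities': array([-2.74783952e-05, -1.85158592e-03, -3.80736186e-03, -3.68577022e-04,
       -4.92237098e-04,  3.29432158e-04]), 'joint_torque': array([-3.87832652e-04, -5.16707826e+01, -3.68590379e+01,  1.34699701e-05,
        6.24805049e-03, -9.58529597e-06]), 'tool_pos': array([ 0.15495052, -0.6563228 ,  0.24705758]), 'eef_rot': array([[ 9.73260974e-01,  2.29701820e-01, -3.86866789e-04],
       [ 2.29702127e-01, -9.73258837e-01,  2.04180630e-03],
       [ 9.24851008e-05, -2.07607451e-03, -9.99997841e-01]]), 'force': array([-0.086887  , -0.45564021, -0.125932  ]), 'ft_torque': array([-0.00058644, -0.00567849, -0.03403759]), 'grip_force': 0.0, 'width': 0.08575734953122385}
```

View pics/top0.png

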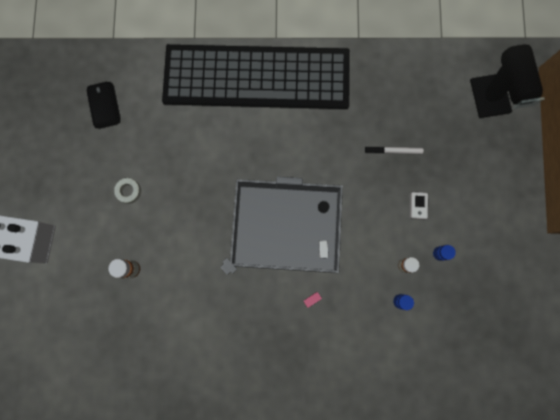

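View pics/scene0.png

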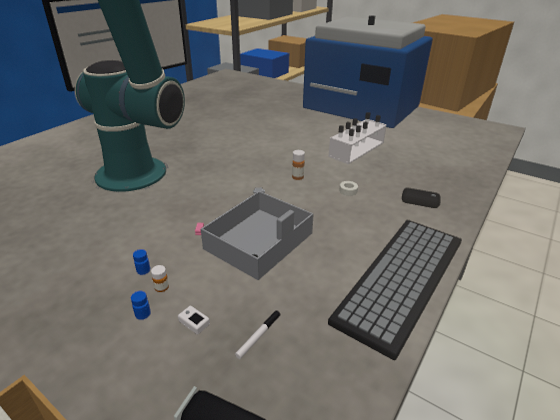

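The top view shows the tote with corners near (237,183), (341,187), (337,271) and (232,267), the tab at (289,181) and the lip at (229,267). The vial cap is at (411,265), the logger at (419,205), and the blue decoys at (445,253) and (405,302). The scene view shows the same layout.

```bash
python3 - <<'E'
from h import *
c=cam('top');im=c['image'];hsv=cv2.cvtColor(im,cv2.COLOR_RGB2HSV)
m=((hsv[...,2]>135)&(hsv[...,1]<60)).astype(np.uint8);m[:140]=0
m=cv2.morphologyEx(m,cv2.MORPH_CLOSE,np.ones((9,9),np.uint8))
n,l,st,ce=cv2.connectedComponentsWithStats(m)
for i in range(1,n):
    if st[i,4]>30:
        ys,xs=np.where(l==i);r=cv2.minAreaRect(np.c_[xs,ys].astype(np.float32))
        print(ce[i].round(1),st[i,4],r[1],r[2],[ray(c,*ce[i],z)[:2].round(4) for z in(0.018,0.05,.085)])
        if abs(ce[i][0]-419)<8: print([ray(c,*p,0.018)[:2].round(4) for p in cv2.boxPoints(r)])
for p in[(237,183),(341,187),(337,271),(232,267)]:print('rim',ray(c,*p,.06)[:2].round(4))
print('tab',ray(c,289,181,.11)[:2])
b=((hsv[...,0]>105)&(hsv[...,0]<130)&(hsv[...,1]>150)).astype(np.uint8)
n,l,st,ce=cv2.connectedComponentsWithStats(b)
for i in range(1,n):
    if st[i,4]>30:print('blue',ce[i],ray(c,*ce[i],.04)[:2])
cv2.imwrite('pics/crop.png',cv2.resize(im[170:280,215:355,::-1],None,fx=5,fy=5,interpolation=cv2.INTER_CUBIC))
E
```

```text
[403.4 149.8] 145 (37.0856819152832, 3.8122010231018066) 2.12109637260437 [array([ 0.6877, -0.2834]), array([ 0.6787, -0.275 ]), array([ 0.6688, -0.2659])]
[126.1 189.9] 285 (22.0, 22.0) 90.0 [array([0.6005, 0.2914]), array([0.5945, 0.2802]), array([0.5879, 0.268 ])]
[418.8 207. ] 258 (15.173283576965332, 24.496051788330078) 2.726310968399048 [array([ 0.5678, -0.3107]), array([ 0.5629, -0.3014]), array([ 0.5575, -0.2912])]
[array([ 0.5474, -0.2938]), array([ 0.5979, -0.298 ]), array([ 0.5966, -0.3287]), array([ 0.5461, -0.3243])]
[ 16.4 238.1] 1420 (37.74162292480469, 42.020206451416016) 7.765166759490967 [array([0.4988, 0.5127]), array([0.4963, 0.494 ]), array([0.4934, 0.4735])]
[323.4 249.1] 130 (16.0, 7.0) 90.0 [array([ 0.4809, -0.1162]), array([ 0.4789, -0.1136]), array([ 0.4768, -0.1107])]
[117.  267.7] 244 (17.0, 16.0) 90.0 [array([0.4402, 0.3011]), array([0.4396, 0.2895]), array([0.439 , 0.2769])]
[411.5 264.4] 160 (13.0, 13.0) 90.0 [array([ 0.4515, -0.2917]), array([ 0.4506, -0.2831]), array([ 0.4495, -0.2736])]
[array([ 0.4642, -0.2793]), array([ 0.4644, -0.3051]), array([ 0.4386, -0.3042]), array([ 0.4384, -0.2784])]
rim [0.6074 0.0567]
rim [ 0.6002 -0.1481]
rim [ 0.4367 -0.1384]
rim [0.4426 0.063 ]
tab [ 0.60133831 -0.04555734]
blue [444.33333333 252.42083333] [ 0.47471918 -0.35046587]
blue [403.67699115 301.74336283] [ 0.37921531 -0.26830022]
```

View pics/crop.png

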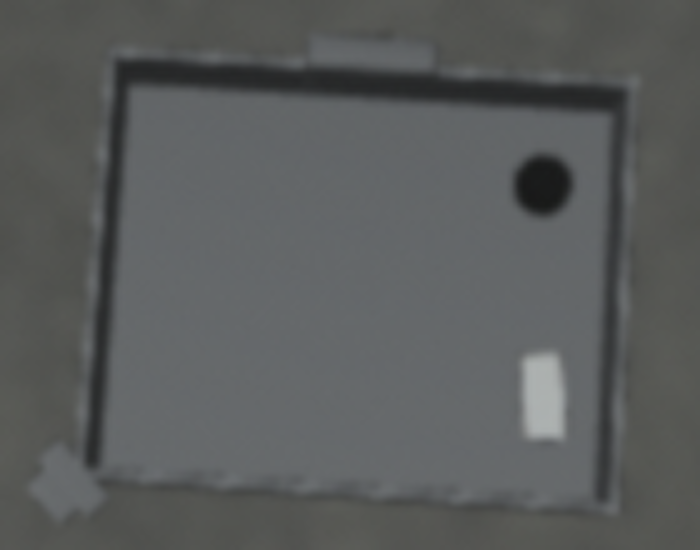

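The crop shows the tote with its tab at the top, the lip bottom left, and the stopper and clamp at the right (-y) end. All sizes agree with the specs. The tote's yaw is about -2.3°, its centre is near (0.522, -0.042) and the tab is near (0.600, -0.045). I'll take the logger first.

```bash
cat > go.py <<'E'
# usage: go.py x y z yaw_deg [tilt_deg] -> row numbers to goal (tool down, tool-x yaw)
import sys; from h import *
from scipy.spatial.transform import Rotation as Ro
a=[float(v) for v in sys.argv[1:]]
s=monitor.sense();R0=s['eef_rot'];y=np.radians(a[3])
R=np.array([[np.cos(y),np.sin(y),0],[np.sin(y),-np.cos(y),0],[0,0,-1]])
if len(a)>4:
    d=np.array([-.63,.78,0]);yw=-.04;d=Ro.from_rotvec([0,0,yw]).apply(d/np.linalg.norm(d))
    R=Ro.from_rotvec(np.cross([0,0,1],d)*np.radians(a[4])).as_matrix()@R
t=R0.T@(np.array(a[:3])-s['tool_pos']);r=Ro.from_matrix(R0.T@R).as_rotvec()
print(s['clock'],'j',s['joints'].round(2),'row',(t/.5).round(3),(r/.5).round(3))
E
python3 go.py .572 -.311 .13 -5
```

```text
0.15 j [-1.38  0.26  1.61  0.    1.27 -0.04] row [ 0.97  -0.48   0.235] [-0.004  0.     0.638]
```

```bash
python3 -m inch '[0.97,-0.48,0.235,0,0,0.638, 0.97,-0.48,0.235,0,0,0.638, 0.97,-0.48,0.235,0,0,0.638, 0.97,-0.48,0.235,0,0,0.638, 0.97,-0.48,0.235,0,0,0.638, 0.97,-0.48,0.235,0,0,0.638, 0.97,-0.48,0.235,0,0,0.638, 0.97,-0.48,0.235,0,0,0.638, 0.97,-0.48,0.235,0,0,0.638, 0.97,-0.48,0.235,0,0,0.638, 0.97,-0.48,0.235,0,0,0.638, 0.97,-0.48,0.235,0,0,0.638]' 0; python3 go.py .572 -.311 .13 -5
```

```text
clock: 1.15
tool_pos: [0.5326, -0.3437, 0.1416]
eef_rot: [[0.996, -0.087, -0.0], [-0.087, -0.996, 0.0], [-0.0, -0.0, -1.0]]
force: [0.1, -0.0, 0.2]
width: 0.0853
grip_force: 0.0
1.15 j [-0.61  0.27  1.8  -0.    1.07  1.05] row [ 0.073 -0.072  0.023] [-0.     0.001  0.   ]
```

```bash
python3 -m inch '[0.073,-0.072,0.023,0,0,0, 0.073,-0.072,0.023,0,0,0, 0.073,-0.072,0.023,0,0,0, 0.073,-0.072,0.023,0,0,0, 0.073,-0.072,0.023,0,0,0]'; python3 - <<'E'
from h import *
c=cam('wrist','w1.png');print(proj(c,(.572,-.311,.018)))
im=c['image'];h=cv2.cvtColor(im,cv2.COLOR_RGB2HSV)
m=((h[...,2]>135)&(h[...,1]<60)).astype(np.uint8);m=cv2.morphologyEx(m,cv2.MORPH_CLOSE,np.ones((25,25),np.uint8))
n,l,st,ce=cv2.connectedComponentsWithStats(m)
for i in range(1,n):
    if st[i,4]>300:
        ys,xs=np.where(l==i);r=cv2.minAreaRect(np.c_[xs,ys].astype(np.float32))
        print(r,ray(c,*r[0],.018).round(4),[ray(c,*p,.018)[:2].round(4) for p in cv2.boxPoints(r)])
E
python3 go.py .572 -.311 .018 -5
```

```text
clock: 1.57
tool_pos: [0.5702, -0.3135, 0.1307]
eef_rot: [[0.996, -0.087, -0.001], [-0.087, -0.996, -0.0], [-0.001, 0.0, -1.0]]
force: [0.1, -0.9, 0.3]
width: 0.0854
grip_force: 0.0
(np.float64(272.802620798641), np.float64(210.69819833533717))
((279.5, 195.0), (390.0, 559.0), 90.0) [ 0.5834 -0.3169  0.018 ] [array([ 0.7218, -0.1558]), array([ 0.6917, -0.499 ]), array([ 0.388 , -0.5442]), array([ 0.4303, -0.0596])]
1.6167 j [-0.54  0.31  1.77 -0.    1.06  1.12] row [ 0.003 -0.006  0.226] [ 0.001  0.    -0.002]
```

View pics/w1.png

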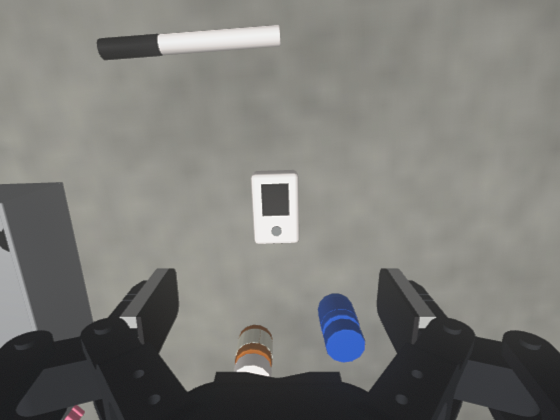

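The wrist view shows the logger upright at (275,208), within 2 mm of the prediction and clear of neighbours. I'll descend and grip it.

```bash
python3 -m inch '[0.005,-0.003,0.08,0,0,0, 0.005,-0.003,0.14,0,0,0, 0.005,-0.003,0.19,0,0,0, 0.005,-0.003,0.226,0,0,0, 0.005,-0.003,0.226,0,0,0, 0.005,-0.003,0.226,0,0,0, 0.005,-0.003,0.226,0,0,0]'; python3 -m inch '[0,0,0,0,0,0, 0,0,0,0,0,0, 0,0,0,0,0,0, 0,0,0,0,0,0, 0,0,0,0,0,0, 0,0,0,0,0,0, 0,0,0,0,0,0, 0,0,0,0,0,0, 0,0,0,0,0,0]' 1; python3 go.py .573 -.312 .15 -5
```

```text
clock: 2.2
tool_pos: [0.5741, -0.313, 0.0194]
eef_rot: [[0.996, -0.089, 0.002], [-0.089, -0.996, -0.001], [0.002, 0.001, -1.0]]
force: [0.9, -0.5, 0.4]
width: 0.085
grip_force: 0.0
clock: 2.95
tool_pos: [0.5744, -0.3118, 0.0188]
eef_rot: [[0.996, -0.087, 0.001], [-0.087, -0.996, -0.001], [0.002, 0.001, -1.0]]
force: [-1.2, 0.0, 5.3]
width: 0.0325
grip_force: 61.4
2.95 j [-0.54  0.44  1.83 -0.    0.87  1.12] row [-0.002  0.001 -0.262] [ 0.002 -0.003  0.   ]
```

```bash
python3 -m inch '[0,0,-0.05,0,0,0, 0,0,-0.11,0,0,0, 0,0,-0.18,0,0,0, 0,0,-0.24,0,0,0, 0,0,-0.27,0,0,0, 0,0,-0.27,0,0,0]'; python3 go.py .478 -.005 .15 -2.3
```

```text
clock: 3.45
tool_pos: [0.5764, -0.313, 0.158]
eef_rot: [[0.996, -0.087, 0.007], [-0.087, -0.996, -0.004], [0.008, 0.004, -1.0]]
force: [1.2, -0.9, 1.2]
width: 0.0324
grip_force: 60.7
3.45 j [-0.54  0.29  1.74  0.    1.1   1.12] row [-0.25  -0.597  0.012] [ 0.008 -0.015 -0.094]
```

```bash
python3 -m inch '[-0.02,-0.05,0,0,0,-0.02, -0.05,-0.12,0,0,0,-0.04, -0.08,-0.19,0,0,0,-0.06, -0.11,-0.26,0,0,0,-0.08, -0.14,-0.33,0,0,0,-0.09, -0.17,-0.4,0,0,0,-0.09, -0.2,-0.47,0,0,0,-0.09, -0.22,-0.53,0,0,0,-0.09, -0.24,-0.575,0,0,0,-0.09, -0.25,-0.597,0,0,0,-0.09, -0.25,-0.597,0,0,0,-0.09, -0.25,-0.597,0,0,0,-0.09]';  python3 go.py .478 -.005 .025 -2.3
```

```text
clock: 4.45
tool_pos: [0.4745, -0.0032, 0.1517]
eef_rot: [[0.999, -0.04, -0.001], [-0.04, -0.999, -0.001], [-0.001, 0.001, -1.0]]
force: [0.9, 0.8, -0.5]
width: 0.0326
grip_force: 60.7
4.45 j [-0.06 -0.03  2.12 -0.    1.06  1.55] row [0.007 0.003 0.253] [ 0.001  0.003 -0.001]
```

```bash
python3 -m inch '[0.005,0,0.06,0,0,0, 0.005,0,0.12,0,0,0, 0.005,0,0.18,0,0,0, 0.005,0,0.22,0,0,0, 0.005,0,0.24,0,0,0, 0.005,0,0.253,0,0,0, 0.005,0,0.253,0,0,0, 0.005,0,0.253,0,0,0, 0.005,0,0.253,0,0,0]'; python3 -m inch '[0,0,0,0,0,0, 0,0,0,0,0,0, 0,0,0,0,0,0, 0,0,0,0,0,0, 0,0,0,0,0,0]' 0.4;python3 -m inch '[0,0,-0.06,0,0,0, 0,0,-0.14,0,0,0, 0,0,-0.22,0,0,0, 0,0,-0.27,0,0,0, 0,0,-0.27,0,0,0]'; python3 go.py .4506 -.2831 .15 -41; python3 -c "
from h import *
cam('wrist','w2.png')"
```

```text
clock: 5.2
tool_pos: [0.4792, -0.0037, 0.0276]
eef_rot: [[0.999, -0.043, 0.003], [-0.043, -0.999, -0.0], [0.003, 0.0, -1.0]]
force: [-0.1, -0.3, 0.4]
width: 0.0324
grip_force: 60.7
clock: 5.62
tool_pos: [0.4778, -0.0032, 0.0265]
eef_rot: [[0.999, -0.042, 0.001], [-0.042, -0.999, -0.0], [0.001, 0.0, -1.0]]
force: [-0.1, -0.2, -0.1]
width: 0.0512
grip_force: 0.0
clock: 6.03
tool_pos: [0.4823, -0.0035, 0.1682]
eef_rot: [[0.999, -0.042, 0.013], [-0.042, -0.999, -0.001], [0.013, 0.0, -1.0]]
force: [1.5, -0.3, 0.4]
width: 0.0514
grip_force: 0.0
6.0333 j [-0.06 -0.05  2.1   0.    1.07  1.55] row [-0.04   0.561  0.036] [-0.008 -0.024  1.347]
```

View pics/w2.png

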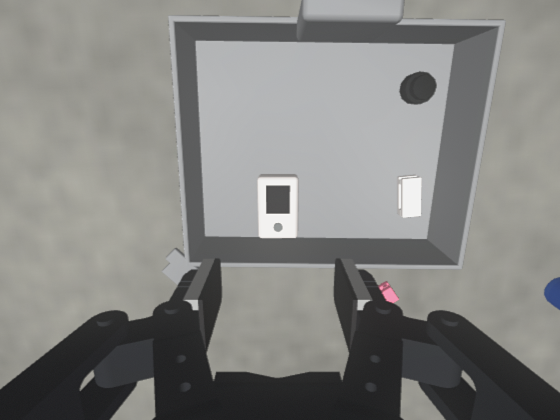

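The logger lies in the tote and is free, at (278,207) in the wrist view. Next is the vial, approached with the gripper partly open.

```bash
python3 go.py .4506 -.2831 .15 -25; python3 -m inch '[-0.05,0.05,0.03,0,0,0.1, -0.05,0.12,0.03,0,0,0.2, -0.05,0.19,0.03,0,0,0.35, -0.05,0.26,0.03,0,0,0.5, -0.05,0.33,0.03,0,0,0.65, -0.05,0.4,0.03,0,0,0.79, -0.045,0.46,0.03,0,0,0.79, -0.04,0.52,0.03,0,0,0.79, -0.04,0.55,0.03,0,0,0.79, -0.04,0.561,0.03,0,0,0.79, -0.04,0.561,0.03,0,0,0.79, -0.04,0.561,0.03,0,0,0.79]'; python3 - <<'E'
from h import *
c=cam('wrist','w3.png');print(proj(c,(.4506,-.2831,.05)))
E
python3 go.py .4506 -.2831 .03 -25
```

```text
6.0833 j [-0.06 -0.04  2.1  -0.    1.07  1.55] row [-0.037  0.561  0.03 ] [-0.003 -0.017  0.789]
clock: 7.08
tool_pos: [0.4451, -0.2814, 0.1451]
eef_rot: [[0.906, -0.424, -0.002], [-0.424, -0.906, 0.002], [-0.002, -0.001, -1.0]]
force: [1.3, 0.6, 0.4]
width: 0.0512
grip_force: 0.0
(np.float64(275.3845859381424), np.float64(212.40004400968382))
7.1333 j [-0.61  0.07  2.02  0.    1.05  1.4 ] row [ 0.012 -0.001  0.231] [-0.002  0.004 -0.   ]
```

View pics/w3.png

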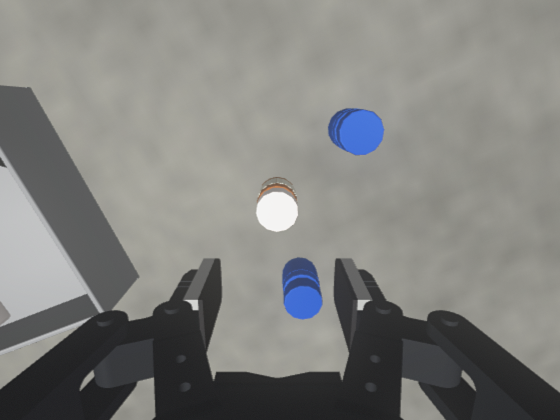

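The cap is at (277,211), matching the prediction to about 1 mm. Descending.

```bash
python3 -m inch '[0.012,0.001,0.06,0,0,0, 0.012,0.001,0.12,0,0,0, 0.012,0.001,0.18,0,0,0, 0.012,0.001,0.215,0,0,0, 0.012,0.001,0.231,0,0,0, 0.012,0.001,0.231,0,0,0, 0.012,0.001,0.231,0,0,0]'; python3 -m inch '[0,0,0,0,0,0, 0,0,0,0,0,0, 0,0,0,0,0,0, 0,0,0,0,0,0, 0,0,0,0,0,0, 0,0,0,0,0,0]' 1; python3 -m inch '[0,0,-0.05,0,0,0, 0,0,-0.11,0,0,0, 0,0,-0.18,0,0,0, 0,0,-0.24,0,0,0, 0,0,-0.26,0,0,0, 0,0,-0.26,0,0,0]'; python3 go.py .529 .008 .16 -2.3
```

```text
clock: 7.72
tool_pos: [0.4513, -0.2849, 0.031]
eef_rot: [[0.906, -0.422, -0.0], [-0.422, -0.906, 0.0], [-0.0, -0.0, -1.0]]
force: [-0.1, -0.2, 0.9]
width: 0.051
grip_force: 0.0
clock: 8.22
tool_pos: [0.4527, -0.2868, 0.0328]
eef_rot: [[0.906, -0.424, 0.004], [-0.424, -0.906, -0.002], [0.004, 0.0, -1.0]]
force: [1.6, 1.3, 7.4]
width: 0.0289
grip_force: 59.2
clock: 8.72
tool_pos: [0.4533, -0.2875, 0.165]
eef_rot: [[0.906, -0.424, 0.007], [-0.424, -0.906, -0.005], [0.008, 0.001, -1.0]]
force: [0.9, -1.0, -0.6]
width: 0.0287
grip_force: 59.2
8.7167 j [-0.61  0.07  1.99 -0.    1.07  1.4 ] row [-0.113 -0.599  0.008] [ 0.006 -0.016 -0.795]
```

```bash
python3 -m inch '[-0.01,-0.05,0,0,0,-0.05, -0.02,-0.12,0,0,0,-0.15, -0.04,-0.19,0,0,0,-0.3, -0.05,-0.26,0,0,0,-0.45, -0.06,-0.33,0,0,0,-0.6, -0.08,-0.4,0,0,0,-0.795, -0.09,-0.47,0,0,0,-0.795, -0.1,-0.53,0,0,0,-0.795, -0.11,-0.575,0,0,0,-0.795, -0.113,-0.599,0,0,0,-0.795, -0.113,-0.599,0,0,0,-0.795, -0.113,-0.599,0,0,0,-0.795]';  python3 go.py .529 .008 .038 -2.3
```

```text
clock: 9.72
tool_pos: [0.5257, 0.0094, 0.1592]
eef_rot: [[0.999, -0.038, -0.003], [-0.038, -0.999, -0.001], [-0.003, 0.001, -1.0]]
force: [0.1, 0.5, -0.1]
width: 0.0289
grip_force: 59.2
9.7167 j [-0.03  0.06  2.01 -0.    1.07  1.58] row [0.007 0.002 0.242] [0.001 0.005 0.004]
```

```bash
python3 -m inch '[0.005,0,0.06,0,0,0, 0.005,0,0.12,0,0,0, 0.005,0,0.17,0,0,0, 0.005,0,0.21,0,0,0, 0.005,0,0.23,0,0,0, 0.005,0,0.242,0,0,0, 0.005,0,0.242,0,0,0, 0.005,0,0.242,0,0,0, 0.005,0,0.242,0,0,0]'; python3 -m inch '[0,0,0,0,0,0, 0,0,0,0,0,0, 0,0,0,0,0,0, 0,0,0,0,0,0, 0,0,0,0,0,0]' 0.5;python3 -m inch '[0,0,-0.04,0,0,0, 0,0,-0.12,0,0,0, 0,0,-0.2,0,0,0, 0,0,-0.26,0,0,0, 0,0,-0.32,0,0,0, 0,0,-0.32,0,0,0]'; python3 go.py .5997 -.0448 .19 -92.3;python3 go.py .5997 -.0448 .19 87.7;python3 - <<'E'
from h import *
cam('wrist','w4.png')
E
```

```text
clock: 10.47
tool_pos: [0.5304, 0.0091, 0.0411]
eef_rot: [[0.999, -0.04, 0.003], [-0.04, -0.999, -0.0], [0.003, 0.0, -1.0]]
force: [0.1, 0.4, 0.0]
width: 0.0286
grip_force: 59.1
clock: 10.88
tool_pos: [0.5293, 0.0095, 0.04]
eef_rot: [[0.999, -0.04, 0.001], [-0.04, -0.999, -0.0], [0.001, -0.0, -1.0]]
force: [-0.7, -0.1, -0.6]
width: 0.0429
grip_force: 0.0
clock: 11.38
tool_pos: [0.5336, 0.0094, 0.2075]
eef_rot: [[0.999, -0.04, 0.013], [-0.04, -0.999, -0.0], [0.013, -0.0, -1.0]]
force: [0.8, -0.3, 1.1]
width: 0.0425
grip_force: 0.0
11.3833 j [-0.03  0.02  1.96  0.    1.15  1.58] row [0.136 0.103 0.037] [-0.021 -0.02   3.143]
11.3833 j [-0.03  0.02  1.96  0.    1.15  1.58] row [0.136 0.103 0.037] [ 0.02  -0.021 -3.14 ]
```

View pics/w4.png

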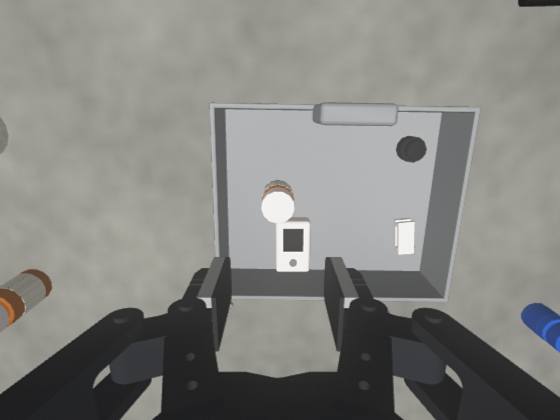

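The vial stands free in the tote beside the logger. Now I'll turn the tool to yaw 87.7°, which keeps joint 6 in range, for the tab.

```bash
R='x'; python3 -m inch '[0.06,0.05,0,0,0,-0.25, 0.1,0.08,0,0,0,-0.5, 0.136,0.103,0.037,0,0,-0.75, 0.136,0.103,0.037,-0.01,-0.01,-1, 0.136,0.103,0.037,-0.01,-0.01,-1]' 0.3; python3 -m inch '[0,0,0,0,0,-0.25, 0,0,0,0,0,-0.5, 0,0,0,0,0,-0.75, 0,0,0,0,0,-1, 0,0,0,0,0,-1]'; python3 -m inch '[0,0,0,0,0,-0.25, 0,0,0,0,0,-0.5, 0,0,0,0,0,-0.75, 0,0,0,0,0,-1, 0,0,0,0,0,-1]'; python3 go.py .5997 -.0448 .19 87.7
```

```text
clock: 11.85
tool_pos: [0.5938, -0.0452, 0.1778]
eef_rot: [[0.895, 0.446, -0.009], [0.446, -0.895, -0.005], [-0.011, 0.001, -1.0]]
force: [-0.7, 0.8, -0.1]
width: 0.0598
grip_force: 0.0
clock: 12.27
tool_pos: [0.5941, -0.0442, 0.1804]
eef_rot: [[0.573, 0.82, -0.005], [0.82, -0.573, -0.005], [-0.007, -0.001, -1.0]]
force: [0.1, 0.1, 0.5]
width: 0.0595
grip_force: 0.0
clock: 12.68
tool_pos: [0.5944, -0.0443, 0.1807]
eef_rot: [[0.112, 0.994, -0.005], [0.994, -0.112, -0.006], [-0.006, -0.004, -1.0]]
force: [-0.0, 0.5, 0.2]
width: 0.0599
grip_force: 0.0
12.6833 j [-0.11  0.17  1.85 -0.01  1.13  0.  ] row [ 0.     0.011 -0.019] [-0.008  0.012 -0.145]
```

```bash
python3 -m inch '[0,0.011,0,-0.008,0.012,-0.145, 0,0.011,0,-0.008,0.012,-0.145, 0,0.011,0,-0.008,0.012,-0.145, 0,0.011,0,-0.008,0.012,-0.145]'; python3 - <<'E'
from h import *
c=cam('wrist')
im=c['image'][...,::-1].copy()
for x in(.5927,.6067):
  for y in(-.02,-.07): 
    p=proj(c,(x,y,.11));print(p);cv2.circle(im,tuple(int(q) for q in p),2,(0,0,255),-1)
cv2.imwrite('pics/w5.png',im)
E
python3 go.py .5997 -.0448 .086 87.7
```

```text
clock: 13.02
tool_pos: [0.6001, -0.0452, 0.181]
eef_rot: [[0.043, 0.999, 0.0], [0.999, -0.043, -0.0], [-0.0, 0.0, -1.0]]
force: [-0.9, 0.0, 0.4]
width: 0.0598
grip_force: 0.0
(np.float64(262.7750373510199), np.float64(192.32838530426264))
(np.float64(267.06568396690733), np.float64(268.8260349690363))
(np.float64(286.35036695812363), np.float64(191.36216793136452))
(np.float64(289.0810941314106), np.float64(267.98939273800767))
13.0667 j [-0.12  0.18  1.84 -0.    1.13 -0.07] row [ 0.001 -0.001  0.19 ] [ 0.     0.    -0.003]
```

View pics/w5.png

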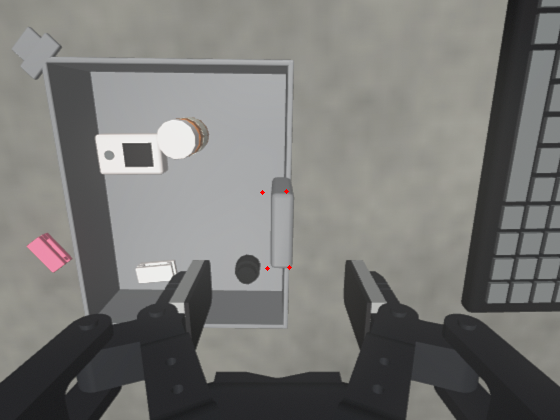

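The tab top spans u 272–293, so it sits about 4 mm further in +x than I estimated. I'll shift, descend and grip.

```bash
python3 -m inch '[0,0.007,0.06,0,0,0, 0,0.007,0.11,0,0,0, 0,0.007,0.15,0,0,0, 0,0.007,0.18,0,0,0, 0,0.007,0.19,0,0,0, 0,0.007,0.19,0,0,0, 0,0.007,0.19,0,0,0]'; python3 -m inch '[0,0,0,0,0,0, 0,0,0,0,0,0, 0,0,0,0,0,0, 0,0,0,0,0,0, 0,0,0,0,0,0, 0,0,0,0,0,0, 0,0,0,0,0,0, 0,0,0,0,0,0]' 1; python3 -m inch '[0,0,-0.01,0,0,0, 0,0,-0.03,0,0,0, 0,0,-0.05,0,0,0, 0,0,-0.08,0,0,0, 0,0,-0.12,0,0,0, 0,0,-0.16,0,0,0, 0,0,-0.2,0,0,0, 0,0,-0.24,0,0,0, 0,0,-0.28,0,0,0, 0,0,-0.32,0,0,0, 0,0,-0.34,0,0,0, 0,0,-0.34,0,0,0]'; python3 go.py .603 -.0448 .256 87.7 30; python3 - <<'E'
from h import *
cam('scene','s1.png')
E
```

```text
clock: 13.65
tool_pos: [0.6043, -0.0455, 0.0866]
eef_rot: [[0.039, 0.999, 0.001], [0.999, -0.039, -0.0], [-0.0, 0.001, -1.0]]
force: [0.3, 0.3, -0.4]
width: 0.0597
grip_force: 0.0
clock: 14.32
tool_pos: [0.6042, -0.0455, 0.0874]
eef_rot: [[0.038, 0.999, 0.001], [0.999, -0.038, -0.0], [-0.0, 0.001, -1.0]]
force: [-3.5, -0.0, 6.2]
width: 0.0132
grip_force: 60.2
clock: 15.32
tool_pos: [0.6059, -0.0457, 0.2604]
eef_rot: [[0.038, 0.999, 0.008], [0.999, -0.038, -0.001], [-0.001, 0.008, -1.0]]
force: [0.6, -0.8, -3.3]
width: 0.0135
grip_force: 58.9
15.3167 j [-0.12  0.13  1.75 -0.    1.26 -0.08] row [ 0.002 -0.006  0.009] [-0.642 -0.814  0.001]
```

View pics/s1.png

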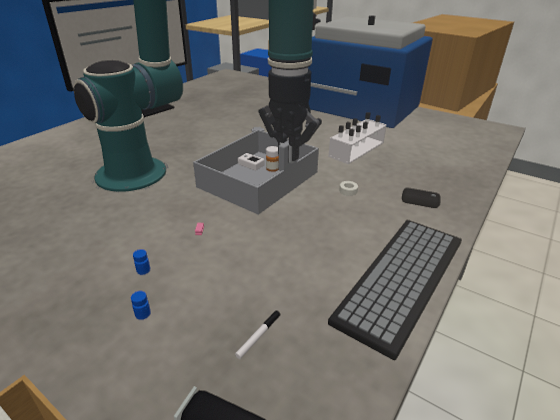

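The scene view shows the tote lifted level at around (257,168), with the vial and logger inside. I'll tilt it slowly in two halves.

```bash
for i in 1; do python3 -m inch '[0,0,0,-0.02,-0.025,0, 0,0,0,-0.05,-0.06,0, 0,0,0,-0.08,-0.1,0, 0,0,0,-0.11,-0.14,0, 0,0,0,-0.14,-0.18,0, 0,0,0,-0.17,-0.22,0, 0,0,0,-0.2,-0.25,0, 0,0,0,-0.23,-0.29,0, 0,0,0,-0.26,-0.33,0, 0,0,0,-0.29,-0.37,0, 0,0,0,-0.31,-0.4,0, 0,0,0,-0.32,-0.41,0]'; python3 -m inch '[0,0,0,-0.02,-0.025,0, 0,0,0,-0.05,-0.06,0, 0,0,0,-0.08,-0.1,0, 0,0,0,-0.11,-0.14,0, 0,0,0,-0.14,-0.18,0, 0,0,0,-0.17,-0.22,0, 0,0,0,-0.2,-0.25,0, 0,0,0,-0.23,-0.29,0, 0,0,0,-0.26,-0.33,0, 0,0,0,-0.29,-0.37,0, 0,0,0,-0.31,-0.4,0, 0,0,0,-0.32,-0.41,0]'; done; python3 -m inch '[0,0,0,0,0,0, 0,0,0,0,0,0, 0,0,0,0,0,0, 0,0,0,0,0,0, 0,0,0,0,0,0, 0,0,0,0,0,0, 0,0,0,0,0,0, 0,0,0,0,0,0, 0,0,0,0,0,0, 0,0,0,0,0,0, 0,0,0,0,0,0, 0,0,0,0,0,0]'; python3 go.py .603 -.0448 .256 87.7 30; python3 - <<'E'
from h import *
a=cam('top')['image'][150:360,150:420];b=cam('wrist')['image']
a=cv2.resize(a,(400,311),interpolation=cv2.INTER_CUBIC);b=cv2.resize(b,(400,300))
cv2.imwrite('pics/m1.png',np.hstack([a[:300],b])[...,::-1])
E
```

```text
clock: 16.37
tool_pos: [0.6036, -0.045, 0.256]
eef_rot: [[0.053, 0.987, 0.152], [0.978, -0.02, -0.21], [-0.204, 0.159, -0.966]]
force: [-0.2, -0.8, -3.0]
width: 0.0136
grip_force: 59.0
clock: 17.37
tool_pos: [0.6036, -0.0451, 0.2557]
eef_rot: [[0.099, 0.951, 0.291], [0.914, 0.029, -0.404], [-0.392, 0.306, -0.867]]
force: [-0.6, -0.4, -4.1]
width: 0.0137
grip_force: 59.0
clock: 18.37
tool_pos: [0.6039, -0.0454, 0.2561]
eef_rot: [[0.099, 0.952, 0.291], [0.915, 0.028, -0.403], [-0.392, 0.306, -0.868]]
force: [-1.0, 0.8, -2.7]
width: 0.0131
grip_force: 59.1
18.3667 j [ 0.12 -0.01  1.98 -0.55  0.98  0.43] row [ 0.001 -0.002 -0.001] [-0.015  0.004  0.008]
```

View pics/m1.png

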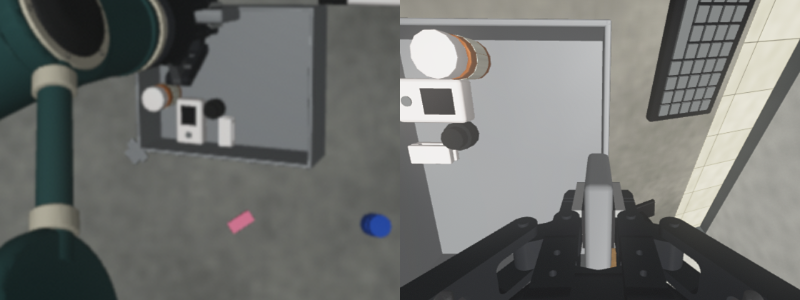

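The parts have slid to the lip corner, with the vial in it, then the logger, stopper and clamp along the -x wall. I'll check their distances to the corner in the tote frame.

```bash
cat > chk.py <<'E'
from h import *
s=monitor.sense();R0=s['eef_rot'];p0=s['tool_pos'];c=cam('wrist')
Rt=np.c_[R0[:,1],R0[:,0],-R0[:,2]]  # tote axes
O=p0-Rt@np.array([.078,0,.0874])
def tote(u,v,z):
    R=cv2.Rodrigues(np.array(c['rvec'],float))[0];t=np.array(c['tvec'],float).ravel()
    d=Rt.T@(R.T@np.array([(u-c['cx'])/c['fx'],(v-c['cy'])/c['fy'],1]));o=Rt.T@(-R.T@t-O)
    return o+d*(z-o[2])/d[2]
C=np.array([-.081,.101,.004])
print('corner z',(O+Rt@C)[2],'tilt',np.degrees(np.arccos(Rt[2,2])))
print('rim +x+y (85,105):',tote(293,28,.06).round(3),' floor corner -x? (434,253):',tote(60,355,.004).round(3))
for n,u,v,zt,zc in(('clamp',46,214,.018,.011),('stopper',84,189,.026,.015),('logger',50,141,.022,.013),('vialcap',56,75,.054,.029)):
    q=tote(u,v,zt);q[2]=zc;print(n,q.round(3),np.linalg.norm(q-C).round(3))
cv2.imwrite('pics/w6.png',c['image'][:260,:300,::-1])
E
python3 chk.py
```

```text
corner z 0.09555160225540839 tilt 29.83025045206708
rim +x+y (85,105): [0.084 0.104 0.06 ]  floor corner -x? (434,253): [-0.081 -0.101  0.004]
clamp [-0.061  0.012  0.011] 0.091
stopper [-0.031  0.029  0.015] 0.088
logger [-0.047  0.056  0.013] 0.057
vialcap [-0.018  0.087  0.029] 0.069
```

View pics/w6.png

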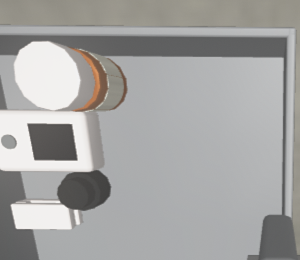

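The crop confirms all four parts against the corner, at most 91 mm from it against a limit of 115. The tilt is 29.8° and the corner is 96 mm up, so I'm handing in.

```bash
python3 -c "
from plant import robot
print(robot.job_done())"
```

```text
the job is handed in; nothing more can be done
None
```

I handed the job in with the tote held still at about 30° of tilt, its lip corner about 96 mm above the counter and all four parts within about 91 mm of that corner (limit 115 mm); the hand-in returned no verdict.

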